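# Press a price-label holder home in a cheese shelf's rail and hold it

## Task

Take the larger of the two black price-label holders out of the wooden rack and push it, upright, down behind the lip of the metal rail on the cheese shelf, into the empty bay between the two holders already there. Its seat is sprung: press the holder fully home and finish while still gripping it and holding it pressed down, without letting go. Leave the small holder, the cheeses and the jar where they are.

Things in the scene. Friction and masses are not known exactly. Their poses are not given: they have to be found in the camera images.
- tag_center (a point): Centre (half-way up) of the larger label holder: an upright black plate 10 mm thick (its x), 84 wide (y), 95 high (z), a blank card on both faces; either face may point out. About 90 g. Starts in either one of the rack's two slots, foot 6 mm above the work surface; it sticks out 69 mm above the rack; grip it across its thickness near the top.
- tag_foot (a point): Middle of the larger holder's lower edge, 47.5 mm below its centre; axes as its centre.
- tag: The larger label holder itself; origin at the middle of its lower edge, axes as above.
- rack: Fixed wooden block, 70 mm (x) by 252 mm (y) by 32 mm high, origin under its centre. Two slots in line along its y, centred 61 mm to either side of the origin, 11.5 mm wide, 90 mm long, 26 mm deep.
- shelf: Fixed wooden cheese shelf, 300 mm long (y), with an aluminium rail along its far (+x) edge; origin at work-surface height right under the middle of the rail's empty bay. The board, top at z 40 mm, runs from x -12 to -162 mm. Fixed holders 10 mm thick stand in the rail either side, y 70 to 140 mm from the middle, tops at z 100 mm.
- slot (a point): Mouth centre of the rail's empty bay, level with the lip's top (z 58 mm); axes as the shelf. Slot 14 mm wide: x -7 to +7, along y. At its -x side a 5 mm thick back board, top 8 mm above this point; at its +x side the 4 mm lip, with a flare above leaning out to x 15 mm, 5 mm up. The bay is 106 mm long (y -53 to +53) between black ends level with the lip.
- seat (a joint): Travel of the sprung seat, m: 0 free, 0.012 fully down on its stop. It takes about 2.4 N to start and 7.2 N at the stop, and springs back when not held down; the holder's own weight does not move it.
- small_tag_center (a point): Centre of the small black label holder in the other rack slot, 10 mm thick, 56 mm wide, 62 mm high. Leave it.
- wheel_center (a point): Centre of a loose grey-rinded round cheese on the shelf board, 100 mm across, 42 mm high. Leave it.
- block_center (a point): Centre of a loose pale cheese block on the shelf board, 75 by 85 by 40 mm. Leave it.
- jar_center (a point): Centre of a loose amber glass jar with a white lid on the counter, 68 mm across, 85 mm high. Leave it.
- seat_top (a point): Sprung grey bar in the bottom of the bay, 12 mm by 100 mm; this point is the middle of its top, 42 mm above the work surface when free, so 16 mm below the top of the lip; 30 mm when fully pressed (28 mm below the lip's top).
Not all that is in view belongs to the job. What is shaped like the tag but green or yellow is not meant.

How it is judged:
On the way, in this order (a step that is already met when the one before it is completed fails the run):
1. the larger holder is lifted clear of the rack in the fingers (height (world z) of tag_foot above 0.04 m and contact force between the fingers and tag above 0.5 N and contact force between tag and rack below 0.05 N), for 0.1 s.
2. its foot is behind the lip in the empty bay (z of tag_foot in the frame of slot below -0.006 m and x of tag_foot in the frame of slot between -0.005 and 0.005 m and y of tag_foot in the frame of slot between -0.014 and 0.014 m), for 0.1 s.
At the end, for the whole second after the job is handed in: The larger holder is upright (0.15 rad), still and gripped, its foot in the empty bay behind the lip (4 mm of the slot's line, 14 mm of the bay's middle, 23 mm or more below the lip's top), holding the seat down over 9 of its 12 mm with more than 4 N (value of joint seat above 0.009 m and contact force between tag and seat above 4 N and contact force between the fingers and tag above 1 N and z of tag_foot in the frame of slot below -0.023 m and x of tag_foot in the frame of slot between -0.004 and 0.004 m and y of tag_foot in the frame of slot between -0.014 and 0.014 m and angle between tag's own z axis and vertical below 0.15 rad and linear speed of tag below 0.02 m/s); the arm keeps its last pose, push and grip.
It fails at once if the small holder is disturbed (distance of small_tag_center from where it was at the start of the episode above 0.015 m).
It fails at once if the round cheese is moved (distance of wheel_center from where it was at the start of the episode above 0.02 m).
It fails at once if the cheese block is moved (distance of block_center from where it was at the start of the episode above 0.02 m).
It fails at once if the jar is moved (distance of jar_center from where it was at the start of the episode above 0.02 m).
It also fails if it takes over 43 s, if anything falls off the work surface, if the arm or the gripper's body presses on something with over 40 N, if the wrist force passes 120 N, or if a joint passes its speed limit or range.

## Robot

A 6-joint arm with a two-finger parallel gripper is mounted at the origin on the work surface. World frame = base frame: x ahead of the robot, y to its left, z up, the work surface at z = 0. Lengths are in m, angles in rad, forces in N, time in s.
With the tool pointing down it reaches from about 0.375 to 0.9 m from the base axis. Payload 3.1 kg.
Tool frame: the origin (TCP) lies at the very end of the fingers, on their centre line; the grasp point (between the pads) lies 19 mm behind it (manip.pinch_z is the distance from the TCP to the grasp point, in m); z points along the fingers, y is the direction in which the jaws open and shut (so a half turn about z gives the same grasp; the last joint's range is limited). The gripper opens to 85 mm and grips with 20 to 120 N. Pads are 22 mm wide; open, the fingers measure 114 mm over their backs; the gripper's body (76 mm by 85 mm) begins 54 mm behind the grasp point. The pads swing forward as they close: fully open they stand 13 mm farther back than shut.
Start: joints at [0.971, 0.527, 1.433, -0, 1.181, -0.178], TCP at [0.256, 0.57, 0.231] pointing down, gripper open.
Joint ranges: [-3.08, 3.08], [-0.75, 2.2], [0.22, 2.44], [-1.43, 4.57], [0, 2.65], [-2.85, 2.85]. Speed limits (rad/s): [2.79, 2.79, 3.14, 3.14, 3.14, 3.14].

## Interface

Orientations are given as a unit quaternion [x, y, z, w].
In Python, from station import manip gives the robot as it stands.
- The arm moves only by the tool drive_tool, never from a script. Its argument "increments" is a list of rows, each a list of 7 numbers: the closure in counts, from 0 (fully open) to 255 (shut), then the shift along the tool's x, y, z in cm, then the turn, a rotation vector about the tool's x, y, z in rad. A call has 1 to 20 rows; each row is the pose to reach, as a shift and turn from the pose commanded when the call began, along the tool's axes at that moment; what a row does not reach only later rows make up. A row lasts 1/10 s, in which the tool goes at most 50 mm and 8.59 degrees, less where a joint would pass 70% of its speed; a pose out of reach is approached as far as the arm can. A call with a gripper value outside its range is refused whole. The fingers move at their own pace and stop on an object; "force" is the grip in N (left out, the last holds). Time passes only in rows, so rows that repeat a pose let the fingers close. It gives the time, the measured TCP pose, the force and the opening at its end, in the units of the state.
- manip.sense(): the state, without advancing time (a new reading comes with each control period).
- manip.snapshot(name): name is "scene" or "top"; returns the picture (480x640x3 uint8, red, green, blue); there is no depth.
- manip.camera_model(name): a dict with "mtx" (3x3 intrinsics, pixels), "k1" (the pictures are not rectified: a ray, as slopes to the right and down, at radius r is drawn at 1 + k1 r^2 times it, then the intrinsics apply), "cam_to_world" (4x4, takes a point from camera to world coordinates). Camera axes: x right, y down, z forward; pixel columns grow to the right and rows downward; lengths in m; the calibration is good to about 2 mm. A picture is of the moment at which its call begins. camera_model takes no time and is no camera call.
- manip.sign_off(): hands the job in, once; it reports no verdict.
The state is a dict: "t": time; "q": joint angles; "qd": joint speeds; "tau": joint torques, N m; "tcp_pos": TCP position; "tool_rot": TCP orientation; "force": force on the tool from outside, world axes, zero at the start; "ft_torque": the same for the moment, N m; "finger_gap": opening from 0.0 (shut) to 1.0 (fully open).
Only numpy, scipy, OpenCV 4.12 (cv2) and the standard library are available. Lean on these libraries where they do the work, as an engineer would, in place of code of your own. Each camera call takes 0.05 s, during which the arm holds its last target. There are 200 camera calls.

## Working session

There is one attempt and no reset: what is moved stays moved. The work goes in short steps, Python scripts to look and compute and a tool call to move; the robot and the scene stay as the last step left them, time stands still between calls to the robot, and variables do not carry over. Pictures are saved under pics/ and viewed, about 8 in all and at most 12, crops included, and the job is handed in when it is done.

Besides the shell and the picture viewer there is one more tool, called as name(argument=value, ...) on one line, values as JSON. drive_tool: Moves the arm, as the interface text tells. Its arguments: {"type":"object","properties":{"increments":{"type":"array","items":{"type":"array","items":{"type":"number"}}},"force":{"type":"number"}},"required":["increments"]}

```bash
mkdir -p pics
cat > h.py <<'E'
import numpy as np, cv2
from station import manip
def snap(cam,name,crop=None,s=1):
    im=manip.snapshot(cam); cv2.imwrite(f'pics/{cam}_{name}_raw.png',im[:,:,::-1]); 
    return save(im,name+'_'+cam,crop,s)
def save(im,name,crop=None,s=1):
    if crop: x0,y0,x1,y1=crop; im=im[y0:y1,x0:x1]
    im=cv2.resize(im,None,fx=s,fy=s,interpolation=cv2.INTER_CUBIC); cv2.imwrite(f'pics/{name}.png',im[:,:,::-1])
def ray(cam,u,v):
    c=manip.camera_model(cam);K=np.array(c['mtx']);T=np.array(c['cam_to_world'])
    d=np.array([(u-K[0,2])/K[0,0],(v-K[1,2])/K[1,1]]);p=d.copy()
    for _ in range(20): p=d/(1+c['k1']*(p@p))
    return T[:3,3],T[:3,:3]@np.array([*p,1])
def atz(cam,u,v,z):
    o,d=ray(cam,u,v); return o+d*(z-o[2])/d[2]
def proj(cam,P):
    c=manip.camera_model(cam);K=np.array(c['mtx']);T=np.array(c['cam_to_world'])
    q=T[:3,:3].T@(np.array(P,float)-T[:3,3]);p=q[:2]/q[2];p=p*(1+c['k1']*(p@p))
    return np.array([K[0,0]*p[0]+K[0,2],K[1,1]*p[1]+K[1,2]])
E
python3 - <<'E'
from h import *
snap('scene','a');snap('top','a')
for c in('scene','top'):
    m=manip.camera_model(c);print(np.round(m['cam_to_world'],3),m['k1'],m['mtx'][0][0])
s=manip.sense();print(s['tcp_pos'],s['tool_rot'],s['t'],manip.pinch_z)
E
```

```text
[[-0.413  0.61  -0.676  1.184]
 [ 0.91   0.263 -0.319  0.361]
 [-0.017 -0.748 -0.664  0.641]
 [ 0.     0.     0.     1.   ]] -0.10057288036596794 471.6738186854147
[[-0.01  -0.993  0.117  0.455]
 [-1.     0.007 -0.028  0.086]
 [ 0.027 -0.117 -0.993  1.112]
 [ 0.     0.     0.     1.   ]] -0.13179313012030952 493.1180632460866
[0.2554637  0.56969096 0.23041479] [ 2.09340226e-01  9.77842355e-01 -9.19633581e-04 -3.90672025e-04] 0.1 0.0187
```

View pics/a_scene.png

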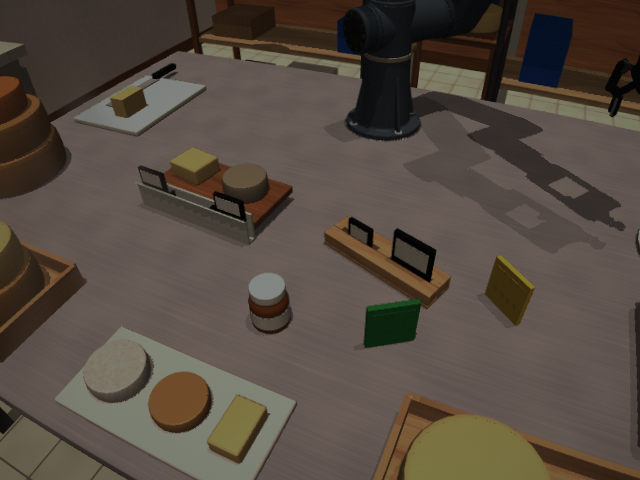

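View pics/a_top.png

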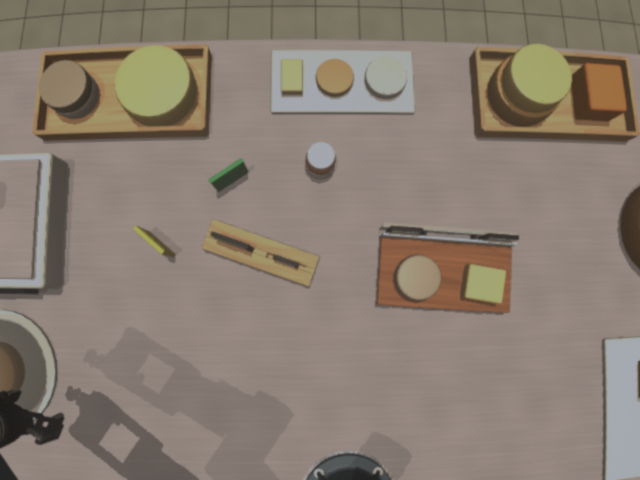

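The scene view shows these look-alikes:
- large black holder at scene (413,255), top (232,241), which is the one I choose
- small black holder at scene (361,232), top (285,261)
- green plate at scene (390,323)
- yellow plate at scene (508,290)
- fixed rail holders at scene (152,180) and (229,206)

Next I'll check the choice in close crops.

Run:
```python
from h import *
t=cv2.imread('pics/top_a_raw.png')[:,:,::-1]; s=cv2.imread('pics/scene_a_raw.png')[:,:,::-1]
a=cv2.resize(t[210:295,195:325],None,fx=6,fy=6,interpolation=cv2.INTER_CUBIC)[:,:780]
cv2.imwrite('pics/c1.png',a[:,:,::-1])
save(t,'c2',(370,215,530,320),5)
save(s,'c3',(315,205,455,305),5.5)
save(s,'c4',(125,150,300,250),4.5)
```

```text
(no output)
```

View pics/c1.png

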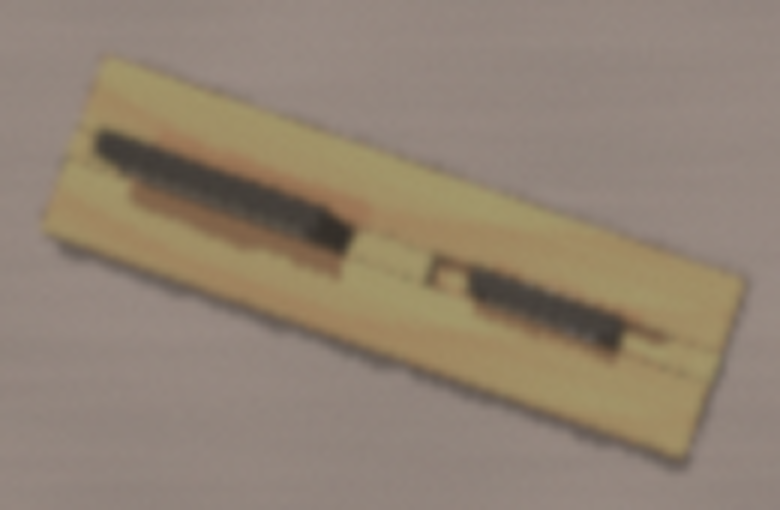

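View pics/c2.png

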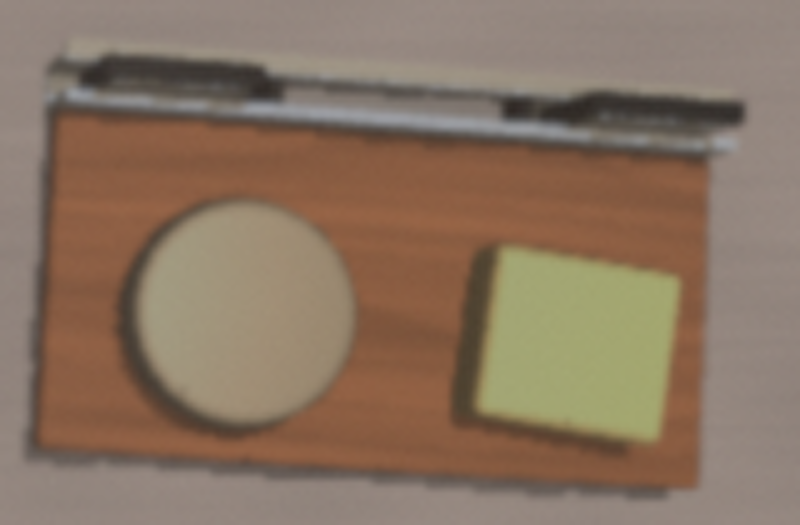

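View pics/c4.png

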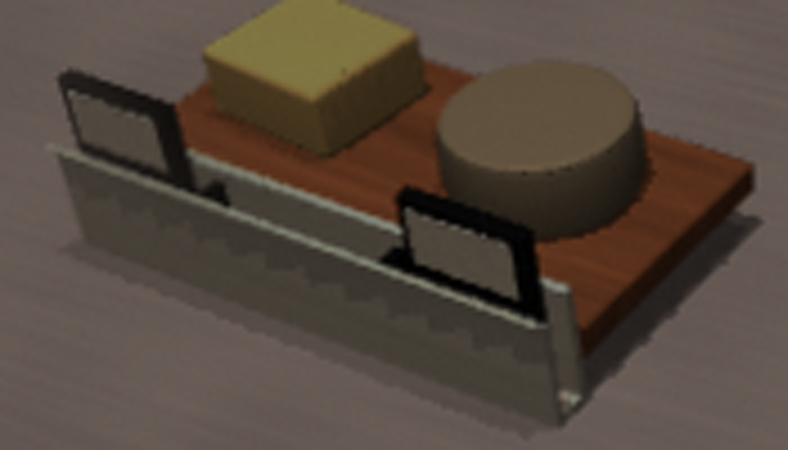

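The top crop shows the large holder left in the rack, from (100,140) to (345,235), and the small one right, from (475,285) to (620,335). The shelf crops show the two fixed holders with the empty bay between them, and a cheese behind each.

View pics/c3.png

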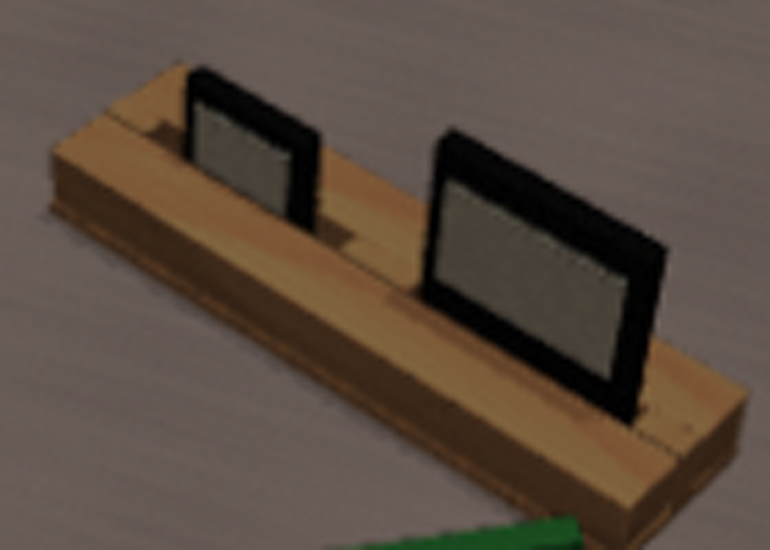

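The close crop confirms it: the large holder's top runs from (445,138) to (650,265) in the crop, and it is clearly the larger. Next I'll fit the poses.

```bash
cat > fit.py <<'E'
from h import *
from scipy.optimize import least_squares
def C(c,pts):
    ox,oy,s={'c1':(195,210,6),'c2':(370,215,5),'c3':(315,205,5.5),'c4':(125,150,4.5)}[c]
    cam='top' if c in('c1','c2') else 'scene'
    return [(cam,(u+.5)/s-.5+ox,(v+.5)/s-.5+oy,P) for (u,v),P in pts]
def fit(obs,x0):
    def W(x,P): c,s=np.cos(x[2]),np.sin(x[2]); return [x[0]+c*P[0]-s*P[1],x[1]+s*P[0]+c*P[1],P[2]]
    f=lambda x:np.concatenate([proj(c,W(x,P))-[u,v] for c,u,v,P in obs])
    r=least_squares(f,x0,loss='soft_l1',x_scale=[.1,.1,.1]); print(np.round(r.x,4)); print(np.round(f(r.x).reshape(-1,2),1).tolist()); return r.x
rk=C('c1',[((104,57),(.035,.126,.032)),((747,278),(.035,-.126,.032)),((686,460),(-.035,-.126,.032)),((45,235),(-.035,.126,.032))])
rk+=C('c3',[((52,152),(.035,-.126,.032)),((182,62),(-.035,-.126,.032)),((747,395),(-.035,.126,.032)),((632,510),(.035,.126,.032))])
R=fit(rk,[.47,.18,-.3])
h=.101; 
tg=C('c3',[((437,148),(.005,-.042,h)),((452,130),(-.005,-.042,h)),((663,248),(-.005,.042,h)),((636,283),(.005,.042,h))])
T=fit(tg,[.5,.25,-.3])
sh=C('c2',[((38,445),(-.162,.15,.04)),((697,487),(-.162,-.15,.04)),((745,112),(0,-.14,.1))])
sh+=C('c4',[((62,78),(.005,-.14,.1)),((165,108),(.005,-.07,.1)),((401,200),(.005,.07,.1)),((529,238),(.005,.14,.1)),((752,168),(-.162,.15,.04))])
S=fit(sh,[.45,-.2,-.1])
c,s=np.cos(R[2]),np.sin(R[2]);print('tag slot from rack',R[0]-s*.061,R[1]+c*.061)
E
python3 fit.py; python3 -c "
from station import manip;from scipy.spatial.transform import Rotation as R;print(R.from_quat(manip.sense()['tool_rot']).as_matrix().round(4))"
```

```text
[ 0.5511  0.1901 -0.3442]
[[-0.6, -0.7], [-0.5, -0.0], [-0.9, -0.2], [-1.9, -0.7], [-1.1, -1.1], [-1.1, -0.9], [0.6, -1.4], [-0.8, -0.7]]
[ 0.5774  0.2475 -0.4181]
[[-0.7, -0.6], [0.3, 0.2], [-0.4, 2.6], [0.8, -0.9]]
[ 0.583  -0.2242 -0.0751]
[[-1.8, 1.5], [-0.4, 0.5], [-1.3, -0.1], [-1.4, 0.1], [-0.8, 1.4], [-1.3, -1.3], [-1.1, 0.1], [1.2, -2.1]]
tag slot from rack 0.5716415630822707 0.2475001138057763
[[-9.124e-01  4.094e-01 -1.100e-03]
 [ 4.094e-01  9.124e-01 -1.600e-03]
 [ 4.000e-04 -2.000e-03 -1.000e+00]]
```

```bash
cat >> h.py <<'E'
from scipy.spatial.transform import Rotation as Ro
def goto(xyz,yaw):
    """shift (cm) / turn in tool axes to a tool-down pose whose tool y points at world angle yaw"""
    s=manip.sense();R0=Ro.from_quat(s['tool_rot'])
    y=np.array([np.cos(yaw),np.sin(yaw),0]);z=np.array([0,0,-1.]);x=np.cross(y,z)
    R1=Ro.from_matrix(np.c_[x,y,z])
    print('shift',np.round(R0.inv().apply(np.array(xyz)-s['tcp_pos'])*100,2),'turn',np.round((R0.inv()*R1).as_rotvec(),3),'at',np.round(s['tcp_pos'],4),'F',np.round(s['force'],1),'t',s['t'],'gap',s['finger_gap'])
E
python3 -c "
from h import *
goto([.573,.2475,.14],-.344)"
```

```text
shift [-42.16 -16.38   9.06] turn [-2.000e-03  1.000e-03  1.493e+00] at [0.2555 0.5697 0.2304] F [ 0.  -0.6 -0.1] t 0.1 gap 0.9977143706499659
```

drive_tool(increments=[[0, -42.2, -16.4, 1, 0, 0, 1.493], [0, -42.2, -16.4, 1, 0, 0, 1.493], [0, -42.2, -16.4, 1, 0, 0, 1.493], [0, -42.2, -16.4, 1, 0, 0, 1.493], [0, -42.2, -16.4, 1, 0, 0, 1.493], [0, -42.2, -16.4, 1, 0, 0, 1.493], [0, -42.2, -16.4, 1, 0, 0, 1.493], [0, -42.2, -16.4, 1, 0, 0, 1.493], [0, -42.2, -16.4, 1, 0, 0, 1.493], [0, -42.2, -16.4, 1, 0, 0, 1.493], [0, -42.2, -16.4, 9, 0, 0, 1.493], [0, -42.2, -16.4, 9, 0, 0, 1.493], [0, -42.2, -16.4, 9, 0, 0, 1.493], [0, -42.2, -16.4, 9, 0, 0, 1.493]], force=60)

```text
t: 1.5
tcp_pos: [0.5736, 0.2479, 0.141]
tool_rot: [0.818, 0.576, -0.001, -0.0]
force: [0.7, 0.8, -0.3]
finger_gap: 1.0
```

```bash
python3 -c "
from h import *
goto([.573,.2475,.14],-.344)
snap('scene','b',(305,145,475,305),4.5)
for p in ([.573,.2475,.101],[.573,.2475,.14]): print(proj('scene',p))"
```

```text
shift [-0.05 -0.04  0.1 ] turn [-0.001  0.001  0.   ] at [0.5736 0.2479 0.141 ] F [ 0.7  0.8 -0.3] t 1.5 gap 1.0004605566124016
[414.24998411 239.79766726]
[416.8632372  222.30519558]
```

View pics/b_scene.png

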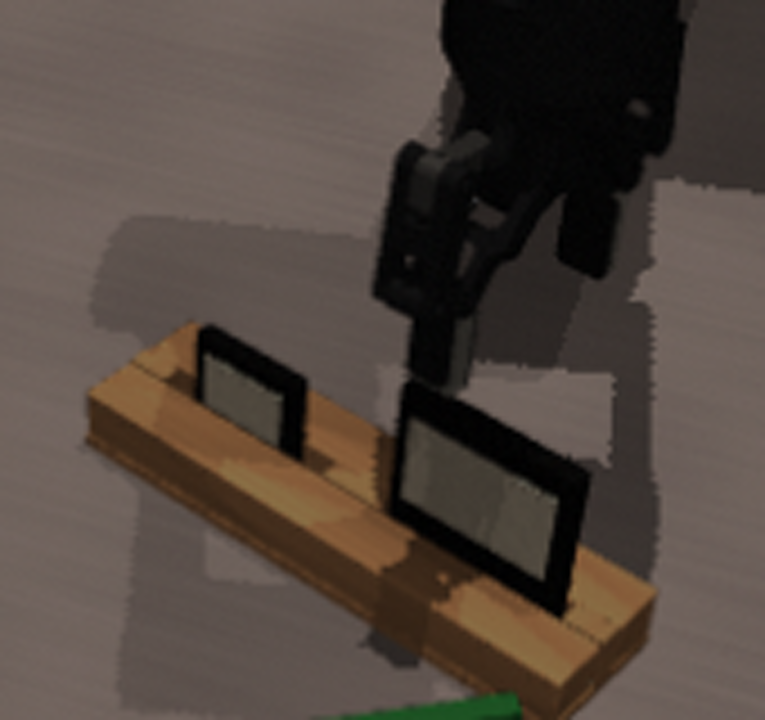

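The near finger is at (435,360) and the far one at (590,240), straddling the holder's top centre near (495,432). My projection puts that centre at (491,427), so it agrees. I'll descend and close.

drive_tool(increments=[[0, 0, 0, 3, 0, 0, 0], [0, 0, 0, 6, 0, 0, 0], [0, 0, 0, 7.6, 0, 0, 0], [0, 0, 0, 7.6, 0, 0, 0], [150, 0, 0, 7.6, 0, 0, 0], [150, 0, 0, 7.6, 0, 0, 0], [200, 0, 0, 7.6, 0, 0, 0], [200, 0, 0, 7.6, 0, 0, 0], [255, 0, 0, 7.6, 0, 0, 0], [255, 0, 0, 7.6, 0, 0, 0], [255, 0, 0, 7.6, 0, 0, 0], [255, 0, 0, 7.6, 0, 0, 0], [255, 0, 0, 7.6, 0, 0, 0], [255, 0, 0, 7.6, 0, 0, 0]], force=60)

```text
t: 2.95
tcp_pos: [0.573, 0.2482, 0.0659]
tool_rot: [0.818, 0.576, -0.0, -0.001]
force: [-2.3, 1.2, 5.1]
finger_gap: 0.106
```

drive_tool(increments=[[255, 0, 0, -2, 0, 0, 0], [255, 0, 0, -4, 0, 0, 0], [255, 0, 0, -7, 0, 0, 0], [255, 0, 0, -10, 0, 0, 0], [255, 0, 0, -13.5, 0, 0, 0], [255, 0, 0, -13.5, 0, 0, 0], [255, 0, 0, -13.5, 0, 0, 0]])

```text
t: 3.65
tcp_pos: [0.574, 0.2477, 0.2008]
tool_rot: [0.818, 0.576, 0.001, 0.0]
force: [-0.4, 0.4, -1.2]
finger_gap: 0.104
```

```bash
python3 -c "
from h import *
goto([.583,-.224,.2],-.075)"
```

```text
shift [-44.11  16.76   0.08] turn [ 0.002 -0.    -0.269] at [0.574  0.2477 0.2008] F [-0.4  0.4 -1.2] t 3.65 gap 0.1036964250409397
```

drive_tool(increments=[[255, -4, 1.5, 0, 0, 0, -0.03], [255, -8, 3, 0, 0, 0, -0.05], [255, -12, 4.6, 0, 0, 0, -0.08], [255, -16, 6.1, 0, 0, 0, -0.1], [255, -20, 7.6, 0, 0, 0, -0.13], [255, -24, 9.1, 0, 0, 0, -0.15], [255, -28, 10.6, 0, 0, 0, -0.18], [255, -32, 12.1, 0, 0, 0, -0.2], [255, -36, 13.7, 0, 0, 0, -0.23], [255, -40, 15.2, 0, 0, 0, -0.25], [255, -43, 16.4, 0, 0, 0, -0.269], [255, -44.1, 16.8, 0, 0, 0, -0.269], [255, -44.1, 16.8, 2, 0, 0, -0.269], [255, -44.1, 16.8, 2, 0, 0, -0.269], [255, -44.1, 16.8, 2, 0, 0, -0.269]])

```text
t: 5.15
tcp_pos: [0.582, -0.2225, 0.1788]
tool_rot: [0.733, 0.68, -0.0, -0.002]
force: [0.7, 0.3, -0.8]
finger_gap: 0.112
```

```bash
python3 -c "
from h import *
goto([.583,-.224,.18],-.075)
snap('scene','d',(115,95,265,245),5)
p=manip.sense()['tcp_pos']
print([((proj('scene',q)-[115,95])*5).round() for q in ([.583,-.224,.058],p-[0,0,.06])])
"
```

```text
shift [-0.14  0.11 -0.12] turn [-0.004 -0.002  0.001] at [ 0.582  -0.2225  0.1788] F [ 0.7  0.3 -0.8] t 5.15 gap 0.1120670209114051
[array([382., 519.]), array([355., 397.])]
```

View pics/d_scene.png

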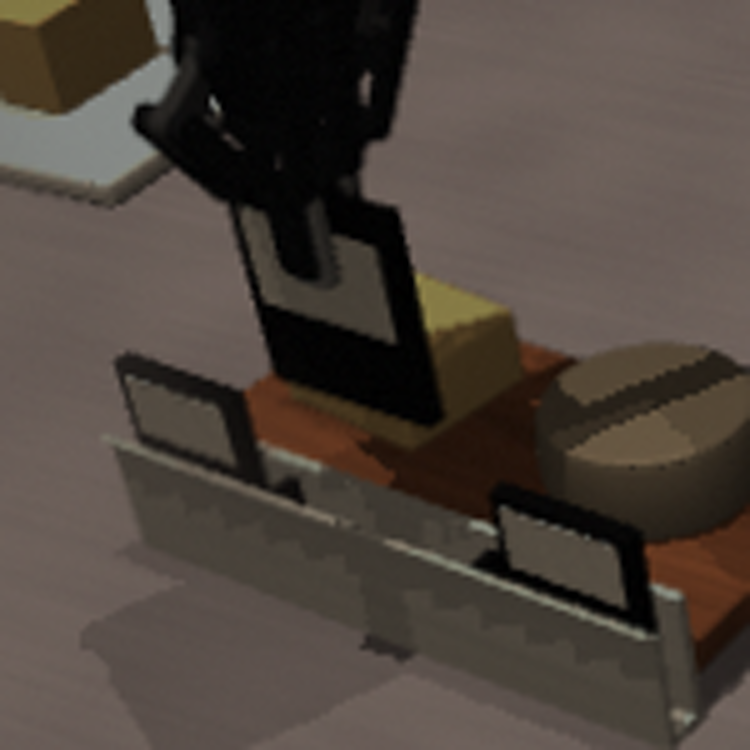

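The holder hangs above the bay with its foot corners at (275,372) and (418,422), and its projected foot centre at (355,397) matches. The fixed holders are at (120–255, 355–480) and (495–650, 485–625). I'll take a closer crop to measure the foot relative to the rail.

```bash
python3 -c "
from h import *
s=cv2.imread('pics/scene_d_raw.png')[:,:,::-1]
s=np.clip(255*(s/255.)**.6,0,255).astype(np.uint8)
save(s,'e',(135,160,249,228),7)"
```

```text
(no output)
```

View pics/e.png

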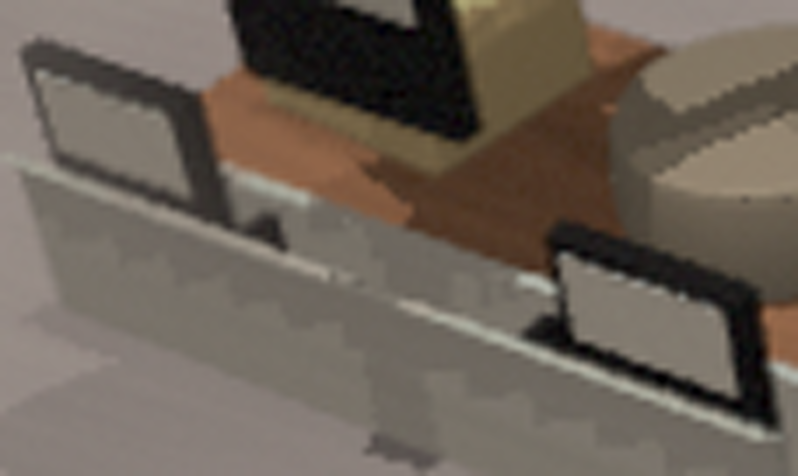

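```bash
sed -i '/^rk=/,$d' fit.py
cat > fit2.py <<'E'
from fit import *
def D(pts): return [('scene',(u+.5)/7-.5+135,(v+.5)/7-.5+160,P) for (u,v),P in pts]
S=fit(D([((22,62),(.005,-.14,.1)),((35,38),(-.005,-.14,.1)),((203,92),(-.005,-.07,.1)),((562,222),(-.005,.07,.1)),((550,240),(.005,.07,.1)),((760,290),(-.005,.14,.1)),
 ((5,155),(.015,-.15,.063)),((775,435),(.015,.15,.063))]),[.583,-.224,-.075])
zf=manip.sense()['tcp_pos'][2]-.06
T=fit(D([((245,70),(.005,-.042,zf)),((455,137),(.005,.042,zf)),((480,130),(-.005,.042,zf))]),[.583,-.224,-.075])
c,s=np.cos(S[2]),np.sin(S[2]); d=T[:2]-S[:2]
print('tag rel slot mm',1000*(c*d[0]+s*d[1]),1000*(-s*d[0]+c*d[1]),'yaw',T[2]-S[2])
E
python3 fit2.py
```

```text
[ 0.5848 -0.2231 -0.0794]
[[-0.7, -1.1], [0.8, 0.1], [0.2, 0.4], [0.6, -0.5], [-0.8, -0.4], [0.9, -0.4], [-0.3, 1.0], [-0.8, 1.1]]
[ 0.5798 -0.225  -0.1077]
[[-0.3, -0.4], [0.2, 1.1], [0.0, -0.4]]
tag rel slot mm -4.789912307699613 -2.324044991784229 yaw -0.02828100344906259
```

drive_tool(increments=[[255, 0, 0.5, 0, 0, 0, 0], [255, 0, 0.5, 1.5, 0, 0, 0], [255, 0, 0.5, 3, 0, 0, 0], [255, 0, 0.5, 4.3, 0, 0, 0], [255, 0, 0.5, 4.8, 0, 0, 0], [255, 0, 0.5, 4.8, 0, 0, 0], [255, 0, 0.5, 4.8, 0, 0, 0]])

```text
t: 5.9
tcp_pos: [0.5886, -0.2245, 0.1328]
tool_rot: [0.733, 0.68, 0.0, 0.001]
force: [-0.0, -0.8, -1.2]
finger_gap: 0.11
```

```bash
python3 -c "
from h import *
goto([.586,-.2235,.13],-.078)
snap('scene','f')
s=cv2.imread('pics/scene_f_raw.png')[:,:,::-1]
s=np.clip(255*(s/255.)**.6,0,255).astype(np.uint8)
save(s,'f',(135,150,249,228),7)"
```

```text
shift [ 0.08 -0.27  0.28] turn [0.001 0.    0.003] at [ 0.5886 -0.2245  0.1328] F [-0.  -0.8 -1.2] t 5.9 gap 0.10961925420643062
```

View pics/f.png

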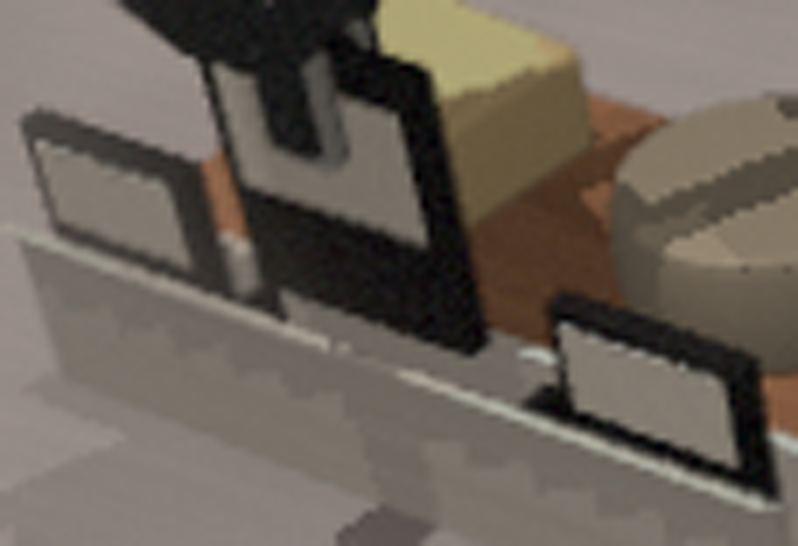

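The foot is just above the rail: front corners at (262,290) and (470,353), back-right at (488,340). I'll refit from these points.

```bash
sed -i 's/((245,70)/((262,222)/;s/((455,137)/((470,283)/;s/((480,130)/((488,268)/' fit2.py; python3 fit2.py
```

```text
[ 0.5848 -0.2231 -0.0794]
[[-0.7, -1.1], [0.8, 0.1], [0.2, 0.4], [0.6, -0.5], [-0.8, -0.4], [0.9, -0.4], [-0.3, 1.0], [-0.8, 1.1]]
[ 0.5873 -0.2266 -0.0683]
[[-1.0, -1.4], [0.1, 0.7], [0.7, 0.2]]
tag rel slot mm 2.7517741071598443 -3.307690746754545 yaw 0.011094408708460887
```

drive_tool(increments=[[255, 0.2, -0.15, 0, 0, 0, 0], [255, 0.2, -0.15, 0.4, 0, 0, 0], [255, 0.2, -0.15, 0.8, 0, 0, 0], [255, 0.2, -0.15, 1.0, 0, 0, 0], [255, 0.2, -0.15, 1.2, 0, 0, 0], [255, 0.2, -0.15, 1.2, 0, 0, 0]], force=80)

```text
t: 6.55
tcp_pos: [0.5865, -0.2222, 0.1198]
tool_rot: [0.733, 0.68, -0.0, -0.0]
force: [0.6, 0.2, -1.9]
finger_gap: 0.107
```

drive_tool(increments=[[255, 0, 0, 0.3, 0, 0, 0], [255, 0, 0, 0.6, 0, 0, 0], [255, 0, 0, 0.9, 0, 0, 0], [255, 0, 0, 1.2, 0, 0, 0], [255, 0, 0, 1.2, 0, 0, 0], [255, 0, 0, 1.2, 0, 0, 0]])

```text
t: 7.15
tcp_pos: [0.5876, -0.2226, 0.1175]
tool_rot: [0.733, 0.68, 0.0, 0.002]
force: [-10.9, 6.3, 43.9]
finger_gap: 0.109
```

```bash
python3 -c "
from h import *
s=manip.sense();print(s['force'],s['ft_torque'],s['tcp_pos'])
R=Ro.from_quat(s['tool_rot']).as_matrix();print(R.round(3))
f=s['force'];m=s['ft_torque']
# moment about tcp: contact offset if m = r x f
for z in(-.06,):
  rz=z; print('ry',(m[0]+rz*f[1])/f[2],'rx',-(m[1]-rz*f[0])/f[2])
snap('scene','g')
s=cv2.imread('pics/scene_g_raw.png')[:,:,::-1]
s=np.clip(255*(s/255.)**.6,0,255).astype(np.uint8)
save(s,'g',(135,150,249,228),7)"
```

```text
[-10.87626258   6.25018765  43.86845556] [ 1.12038244  2.36137864 -0.03839303] [ 0.58758924 -0.22262274  0.11754658]
[[ 0.074  0.997  0.003]
 [ 0.997 -0.074 -0.003]
 [-0.002  0.003 -1.   ]]
ry 0.016991051285041085 rx -0.038952884622063595
```

View pics/g.png

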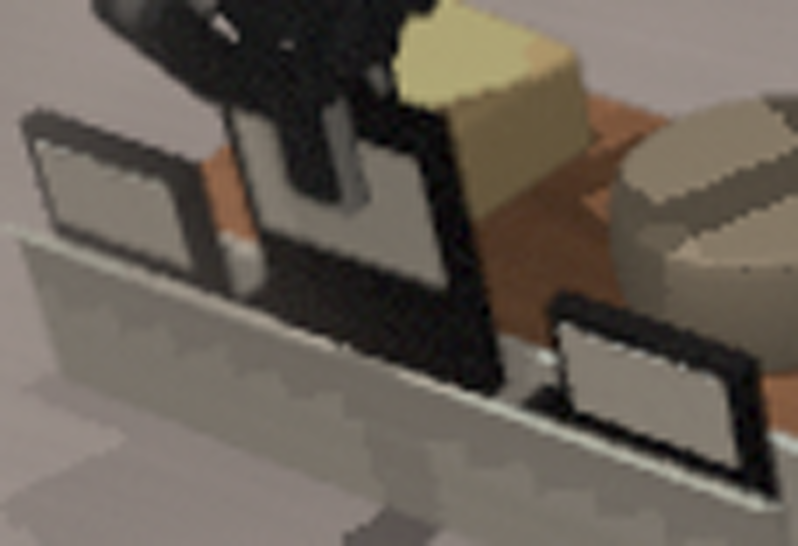

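The foot's lower edge is just behind the flare, with gaps to both black ends. The lateral force of -11 N in x says its front edge is caught on the flare, so the holder is too far +x. I'll back off, shift -x and retry gently.

drive_tool(increments=[[255, 0, 0, -0.6, 0, 0, 0], [255, 0, 0, -1.2, 0, 0, 0], [255, 0, -0.22, -1.2, 0, 0, 0], [255, 0, -0.22, -1.2, 0, 0, 0], [255, 0, -0.22, -0.8, 0, 0, 0], [255, 0, -0.22, -0.6, 0, 0, 0], [255, 0, -0.22, -0.6, 0, 0, 0]])

```text
t: 7.9
tcp_pos: [0.584, -0.2218, 0.1129]
tool_rot: [0.733, 0.68, -0.0, -0.001]
force: [0.7, 0.2, 0.1]
finger_gap: 0.105
```

drive_tool(increments=[[255, 0, 0, 0.2, 0, 0, 0], [255, 0, 0, 0.4, 0, 0, 0], [255, 0, 0, 0.6, 0, 0, 0], [255, 0, 0, 0.8, 0, 0, 0], [255, 0, 0, 0.8, 0, 0, 0]])

```text
t: 8.4
tcp_pos: [0.5844, -0.222, 0.106]
tool_rot: [0.733, 0.68, -0.0, -0.0]
force: [-0.2, 0.3, -1.2]
finger_gap: 0.103
```

drive_tool(increments=[[255, 0, 0, 0.2, 0, 0, 0], [255, 0, 0, 0.4, 0, 0, 0], [255, 0, 0, 0.6, 0, 0, 0], [255, 0, 0, 0.8, 0, 0, 0], [255, 0, 0, 1.0, 0, 0, 0], [255, 0, 0, 1.0, 0, 0, 0], [255, 0, 0, 1.0, 0, 0, 0]])

```text
t: 9.1
tcp_pos: [0.5847, -0.2222, 0.0966]
tool_rot: [0.733, 0.68, 0.0, 0.0]
force: [-1.2, 0.9, 2.0]
finger_gap: 0.106
```

drive_tool(increments=[[255, 0, 0, 0.2, 0, 0, 0], [255, 0, 0, 0.4, 0, 0, 0], [255, 0, 0, 0.6, 0, 0, 0], [255, 0, 0, 0.8, 0, 0, 0], [255, 0, 0, 0.8, 0, 0, 0], [255, 0, 0, 0.8, 0, 0, 0]])

```text
t: 9.7
tcp_pos: [0.5848, -0.2222, 0.0899]
tool_rot: [0.733, 0.68, 0.0, 0.0]
force: [-3.4, 1.1, 11.8]
finger_gap: 0.106
```

drive_tool(increments=[[255, 0, 0, 0.1, 0, 0, 0], [255, 0, 0, 0.15, 0, 0, 0], [255, 0, 0, 0.15, 0, 0, 0], [255, 0, 0, 0.15, 0, 0, 0], [255, 0, 0, 0.15, 0, 0, 0]])

```text
t: 10.2
tcp_pos: [0.5848, -0.2222, 0.0898]
tool_rot: [0.733, 0.68, 0.0, 0.001]
force: [-4.2, 2.9, 19.4]
finger_gap: 0.102
```

```bash
python3 -c "
from h import *
goto([.5848,-.2222,.09],-.078)
snap('scene','i')
s=cv2.imread('pics/scene_i_raw.png')[:,:,::-1]
s=np.clip(255*(s/255.)**.6,0,255).astype(np.uint8)
save(s,'i',(135,140,260,234),6)"
```

```text
shift [ 0.   -0.   -0.02] turn [0.001 0.001 0.003] at [ 0.5848 -0.2222  0.0898] F [-4.2  2.9 19.4] t 10.2 gap 0.10214281944830049
```

View pics/i.png

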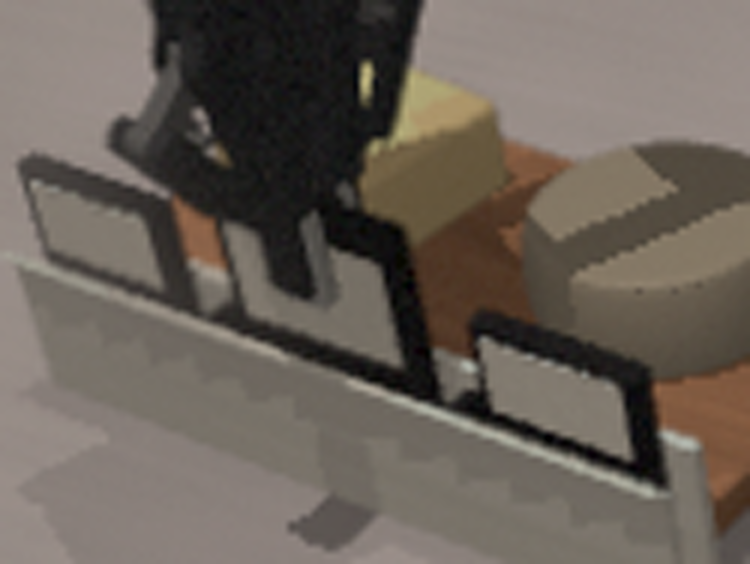

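The holder stands upright in the bay between the two fixed holders, from (230,225) to (435,395), with both cheeses in place. The TCP stayed put while the force rose from 12 to 19 N, so the seat is on its stop. I'll hand in.

```bash
python3 -c "
from station import manip
print(manip.sign_off()); s=manip.sense(); print(s['t'],s['tcp_pos'],s['force'],s['finger_gap'])"
```

```text
the job is handed in; nothing more can be done
None
the job is handed in; nothing more can be done
```

I took the larger black holder from the rack and pressed it fully down into the empty bay. I handed the job in at 10.2 s with the holder still gripped; no verdict was reported.

- **Insertion:** The first try caught on the rail's flare at about 44 N. I raised the holder, shifted it 2.2 mm toward -x, and it then went in with almost no sideways force.
- **Seat:** At the end the tool sat at z = 0.0898 m, which puts the foot at about 30 mm if the holder had not slipped in the fingers. It did not move as the push rose from 12 to 19 N, so the seat is on its stop.
- **Grip:** The finger opening was steady at about 9 mm.
- **Last picture:** The holder stood upright between the fixed holders, and both cheeses looked untouched. That crop did not show the jar or the small holder, so I did not re-check them, but the arm was not near the jar.
- **Disagreement:** My camera fits of the holder against the slot and the tool-based estimate differed by 1–2 mm in x. The sideways force settled it.

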